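# Swing the slotted bar about its post into the drilling jig

### The job

Load the aluminium bar into the drilling jig: without lifting it off the board, slide its slotted end fully home onto the round post while the bar still lies clearly out of line, then, keeping the slot home on the post, swing the bar about the post past the spring catch until it lies against the stop head's fence and the catch has sprung back out behind it, and let go. The head is only hand-clamped, anywhere along its adjustment slot, so go by feel: never press the bar on the post, catch or fence harder than about 20 N, and leave the tin, the mug and the pulley where they stand.

Things in the scene. Friction and masses are not known exactly. Their poses are not given: they have to be found in the camera images.
- jig: Drilling jig on a fixed wooden board (300 x 400 mm, 18 mm thick). Origin: on the board's top, on the axis of the fixed upright round steel post (14 mm diameter, 45 mm high). x axis: nominal line of the loaded bar, from the post towards the stop head; z up. The bar starts on the +y side of that line (far end 100 to 210 mm off it) and is swung towards -y.
- line_end (a point): Point of the jig at x = 230 mm on its line, on the board's top: the bar's far end, home, comes within 20 mm of it in y. Axes as the jig's.
- head_slot (a point): Point of the jig at x = 258 mm on its line, under the stop head: a grey L-shaped block, 34 mm high, held fast in a slot along y, its setting s (-15 to +15 mm in y) new each time and not measured. Its fence faces +y at y = s - 16 mm, x = 214 to 236 mm: a bar on it has its far end's centre within 1 mm of y = s. Catch housing: x = 236 to 280 mm, y = s - 32 to s + 52 mm.
- catch_mouth (a point): Point of the jig at x = 230 mm, y = 32 mm, middle of the catch's lead-in for s = 0. The bar's end corner pushes along a slope 30 degrees from y, from y = s + 42 to s + 22 mm; the square back is at y = s + 19 mm, 2 to 3 mm clear of a bar on the fence. Spring: 1.5 N out, 2.5 N pushed back 6 mm; with friction the bar's far end needs a push of about 3 to 8 N to pass.
- catch (a joint): Steel spring catch in the stop head, sliding along jig x, 3 to 19 mm above the board. 0 = sprung out; grows to 0.014 m as the bar's end pushes it back, away from the post (4 to 7 mm as the bar passes). Sprung out, its nose reaches x = 224 mm, 6 mm past the end of a bar that is home on the post.
- bar: Loose aluminium bar, 32 mm wide, 20 mm high, 241 mm long, 0.3 to 0.5 kg, flat on the board. x axis: from the slotted to the far end; z up. One end has an open slot 20 mm wide between two 6 mm prongs. Origin: on the underside, where the post's axis sits when the slot is home (slot bottom at x = 7, prong ends at -11, centre of mass at 115 mm). Three dark holes are only marks.
- bar_tip (a point): Centre of the lower edge of the bar's plain far end, 230 mm along the bar's x axis from its origin.
- tin: Bystander: tin can, 74 mm diameter, 100 mm high, on the bench beside the board. Origin: centre of its underside.
- mug: Bystander: white mug, 76 mm diameter, 85 mm high, on the bench beside the board. Origin: centre of its underside.
- pulley: Bystander: small dark steel pulley, 48 mm diameter, 24 mm high, on the board's near corner. Origin: centre of its underside.
Things that resemble listed ones, but are neither listed nor needed, are in the scene too. Of the things that look like the bar, the larger one is meant.

How it is judged:
On the way, in this order (a step that is already met when the one before it is completed fails the run):
1. the slot is home on the post (within 4 mm along the bar) while the bar is still more than 0.15 rad out of line (x of jig in the frame of bar between -0.004 and 0.004 m and y of jig in the frame of bar between -0.006 and 0.006 m and angle between the x axis of bar and the x axis of jig, either way round above 0.15 rad), for 0.2 s.
2. the bar's end pushes the catch back more than 2.5 mm with the slot still home on the post (within 5 mm) (value of joint catch above 0.0025 m and x of jig in the frame of bar between -0.005 and 0.005 m and y of jig in the frame of bar between -0.006 and 0.006 m), for 0.02 s.
At the end, for the whole second after the job is handed in: The catch is sprung out again (within 1.5 mm) behind the bar, the bar's far end lies between catch and fence (its centre within 20 mm of the jig's line, whatever the head's setting), the slot is home on the post (within 5 mm along the bar), the bar lies flat on the board, at rest (value of joint catch below 0.0015 m and y of bar_tip in the frame of jig between -0.02 and 0.02 m and x of jig in the frame of bar between -0.005 and 0.005 m and y of jig in the frame of bar between -0.006 and 0.006 m and angle between bar's own z axis and vertical below 0.03 rad and linear speed of bar below 0.01 m/s); the robot touches nothing.
It fails at once if the bar presses on the post, catch or fence with more than 20 N (contact force between bar and jig above 20 N).
It fails at once if the bar is lifted or tipped off the board (its far end more than 12 mm up or the slot end more than 12 mm up) (z of any of bar_tip, bar in the frame of jig above 0.012 m).
It fails at once if the tin, the mug or the pulley is moved by more than 15 mm (distance of any of tin, mug, pulley from where it was at the start of the episode above 0.015 m).
It also fails if it takes over 69 s, if anything falls off the work surface, if the arm or the gripper's body presses on something with over 40 N, if the wrist force passes 120 N, or if a joint passes its speed limit or range.

### The arm

A 7-joint arm with a two-finger parallel gripper is mounted at the origin on the work surface. World frame = base frame: x ahead of the robot, y to its left, z up, the work surface at z = 0. Lengths are in m, angles in rad, forces in N, time in s.
With the tool pointing down it reaches from about 0.35 to 0.9 m from the base axis. Payload 8.1 kg.
Tool frame: the origin (TCP) lies at the very end of the fingers, on their centre line; the grasp point (between the pads) lies 19 mm behind it; y points along the fingers, x is the direction in which the jaws open and shut, and the axes are right-handed (so a half turn about y gives the same grasp; the last joint's range is limited). The gripper opens to 85 mm and grips with 20 to 120 N. Pads are 22 mm wide; open, the fingers measure 114 mm over their backs; the gripper's body (76 mm by 85 mm) begins 54 mm behind the grasp point. The pads swing forward as they close: fully open they stand 13 mm farther back than shut.
Start: joints at [-1.414, 0.434, 0.025, 1.573, -0.012, 1.134, -0.075], TCP at [0.161, 0.604, 0.231] pointing down, gripper open.
Joint ranges: [-2.62, 2.62], [-0.44, 2.09], [-1.27, 1.32], [0.08, 2.57], [-1.32, 4.46], [0.12, 2], [-2.74, 2.74]. Speed limits (rad/s): [2.22, 2.22, 3.01, 3.01, 3.14, 3.14, 3.14].

### API

Orientations are given as a rotation vector (axis times angle).
In Python, from station import * gives the robot as it stands.
- The arm moves only by the tool carry_out, never from a script. Its argument "steps" is a list of rows, each a list of 4 numbers: the shift along the tool's x, y, z in units of 30 mm (1.0 is 30 mm), then the turn about the tool's y in units of 8 degrees (1.0 is 8 degrees). A call has 1 to 12 rows; each row is the pose to reach, as a shift and turn from the pose commanded when the call began, along the tool's axes at that moment; what a row does not reach only later rows make up. A row lasts 1/8 s, in which the tool goes at most 62.5 mm and 10.7 degrees, less where a joint would pass 70% of its speed; a pose out of reach is approached as far as the arm can. A call with a gripper value outside its range is refused whole. "hand" is the finger opening in mm, from 0 to 85.4, set as the call begins (left out, the last holds). The fingers move at their own pace and stop on an object; the grip force is fixed at half the most. Time passes only in rows, so rows that repeat a pose let the fingers close. It gives the time, the measured TCP pose, the force and the opening at its end, in the units of the state.
- get_obs(): the state, without advancing time (a new reading comes with each control period).
- get_image(name): name is "scene" or "side" or "wrist"; returns (picture, depth): 420x560x3 uint8, blue, green, red; 420x560 float32, m along the optical axis (not along the pixel's ray), 0 where there is no reading.
- camera_info(name): a dict with "fx", "fy", "cx", "cy" (pixels), "R" (3x3) and "t" (3): a world point X has camera coordinates R X + t. Camera axes: x right, y down, z forward; pixel columns grow to the right and rows downward; lengths in m; the calibration is good to about 2 mm. A picture is of the moment at which its call begins: read the wrist's pose just before it. camera_info takes no time and is no camera call; for the wrist camera it gives the pose at the moment of the call.
- sign_off(): hands the job in, once; it reports no verdict.
The state is a dict: "clock": time; "qpos": joint angles; "joint_vel": joint speeds; "tau": joint torques, N m; "tool_pos": TCP position; "ee_rot": TCP orientation; "ft_force": force on the tool from outside, world axes, zero at the start; "wrist_torque": the same for the moment, N m; "width": finger opening in m.
Only numpy, scipy, OpenCV 4.12 (cv2) and the standard library are available. Lean on these libraries where they do the work, as an engineer would, in place of code of your own. Each camera call takes 0.05 s, during which the arm holds its last target. There are 200 camera calls.

## Working session

There is one attempt and no reset: what is moved stays moved. The work goes in short steps, Python scripts to look and compute and a tool call to move; the robot and the scene stay as the last step left them, time stands still between calls to the robot, and variables do not carry over. Pictures are saved under pics/ and viewed, about 8 in all and at most 12, crops included, and the job is handed in when it is done.

Besides the shell and the picture viewer there is one more tool, called as name(argument=value, ...) on one line, values as JSON. carry_out: Moves the arm, as the interface text tells. Its arguments: {"type":"object","properties":{"steps":{"type":"array"},"hand":{"type":"number"}},"required":["steps"]}

```bash
mkdir -p pics; ls; cat > h.py <<'E'
from station import *
import numpy as np, cv2
def ray(name,u,v,z,c=None):
    c=c or camera_info(name); R=np.array(c["R"]);t=np.array(c["t"])
    d=R.T@np.array([(u-c["cx"])/c["fx"],(v-c["cy"])/c["fy"],1]); o=-R.T@t
    return o+d*(z-o[2])/d[2]
def pts(name,dep,c=None):
    c=c or camera_info(name); R=np.array(c["R"]);t=np.array(c["t"])
    v,u=np.mgrid[:420,:560]
    P=np.stack([(u-c["cx"])/c["fx"]*dep,(v-c["cy"])/c["fy"]*dep,dep],-1)
    return (P-t)@R
E
python3 - <<'E'
from h import *
o=get_obs();print(o)
for n in ["scene","side"]:
    c=camera_info(n);print(n,-np.array(c["R"]).T@np.array(c["t"]))
    im,d=get_image(n);cv2.imwrite(f"pics/{n}0.png",im);np.save(n+"0.npy",d)
E
```

```text
pics
{'clock': 0.0, 'qpos': array([-1.41358361,  0.435214  ,  0.02497437,  1.5741206 , -0.01160015,
        1.13400094, -0.07508578]), 'joint_vel': array([ 1.58934472e-03, -3.04160972e-04, -1.19773541e-03,  4.49418086e-04,
       -7.09125636e-04, -3.27247056e-04,  9.11324563e-05]), 'tau': array([ 3.29269151e-04, -6.70486522e+01,  1.02524232e+00, -3.16207802e+01,
        1.54738349e-02,  1.25209044e-02,  1.42195034e-05]), 'tool_pos': array([0.16048567, 0.60350703, 0.23052248]), 'ee_rot': array([-1.32210694, -1.01484373,  1.0167988 ]), 'ft_force': array([-0.06500052,  0.90265027,  0.40665406]), 'wrist_torque': array([-0.03948091,  0.01791069, -0.00738484]), 'width': 0.08560854390911991}
scene [0.79241954 0.46881257 0.74291253]
side [ 0.35401101 -0.63162613  0.82074074]
```

View pics/scene0.png

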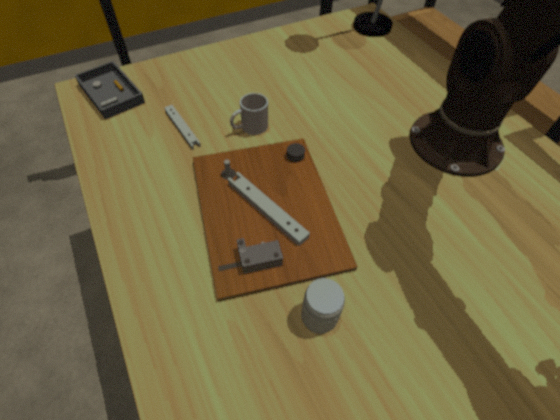

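View pics/side0.png

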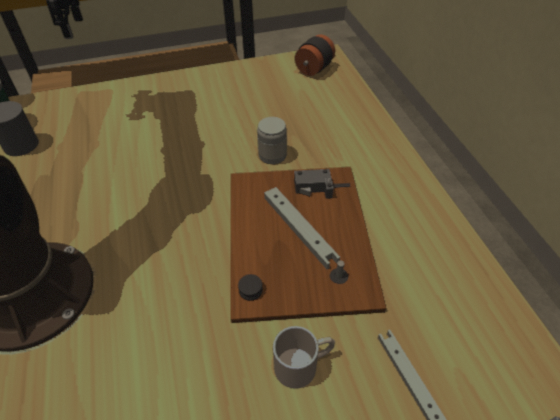

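The scene view shows the board, with the post at (228,165), the bar on the board running from (233,178) to (303,240), the head at (260,255), the pulley at (296,152), the mug at (254,113) and the tin at (323,305). A smaller look-alike bar lies on the bench at (182,126). In the side view the bar runs (270,192)–(333,260), the post is at (340,268), the head at (312,182), and the look-alike at (410,375).
Candidates for the bar are the one on the board (scene 268,208) and the one on the bench (scene 182,126). I choose the larger one, on the board.

```bash
python3 - <<'E'
from h import *
for n,box in [("scene",(190,135,350,290)),("side",(225,160,385,320))]:
    im=cv2.imread(f"pics/{n}0.png");d=np.load(n+"0.npy");P=pts(n,d)
    x0,y0,x1,y1=box
    sub=np.zeros(d.shape,bool);sub[y0:y1,x0:x1]=1
    z=P[...,2]
    zb=z[sub&(d>0)];print(n,"z pct",np.percentile(zb,[5,25,50,75,95]))
    hsv=cv2.cvtColor(im,cv2.COLOR_BGR2HSV)
    m=(sub&(hsv[...,1]<90)&(hsv[...,2]>90)).astype(np.uint8)
    nn,lab,st,ce=cv2.connectedComponentsWithStats(m)
    for i in np.argsort(-st[1:,4])[:4]+1:
        ys,xs=np.where(lab==i)
        Q=np.array([ray(n,u,v,.038)[:2] for u,v in zip(xs,ys)],np.float32)
        r=cv2.minAreaRect(Q*1000);print(st[i],np.round(cv2.boxPoints(r)).tolist(),np.round(r[1]), "z",np.median(z[lab==i]))
    for lo,hi,nm in [(.030,.046,"h20"),(.046,.058,"head"),(.058,.075,"post")]:
        k=sub&(z>lo)&(z<hi)&(d>0)
        nn,lab,st,ce=cv2.connectedComponentsWithStats(k.astype(np.uint8))
        for i in range(1,nn):
            if st[i,4]>5:
                Q=P[lab==i];r=cv2.minAreaRect((Q[:,:2]*1000).astype(np.float32))
                print(nm,st[i,:].tolist(),np.round(Q.mean(0),4),np.round(cv2.boxPoints(r)).tolist(),np.median(Q[:,2]))
    # board
    b=((hsv[...,0]<12)&(hsv[...,1]>120)&sub).astype(np.uint8)
    b=cv2.morphologyEx(b,cv2.MORPH_CLOSE,np.ones((15,15)))
    c=max(cv2.findContours(b,0,2)[0],key=cv2.contourArea)
    Q=np.array([ray(n,u,v,.018)[:2]*1000 for u,v in c[:,0]],np.float32);r=cv2.minAreaRect(Q)
    print("board",np.round(cv2.boxPoints(r)).tolist(),r[1])
a=cv2.imread("pics/scene0.png")[140:290,190:350];b=cv2.imread("pics/side0.png")[160:310,225:385]
cv2.imwrite("pics/c1.png",cv2.resize(np.hstack([a,b]),(800,375),interpolation=2))
E
```

```text
scene z pct [0.00110904 0.0050735  0.01987403 0.02135156 0.04929028]
[ 227  172   83   70 1271] [[516.0, 101.0], [589.0, -132.0], [623.0, -122.0], [550.0, 112.0]] [ 36. 245.] z 0.04012318443969428
[239 239  44  25 592] [[580.0, 92.0], [660.0, 49.0], [687.0, 100.0], [607.0, 142.0]] [57. 91.] z 0.054294906762481665
[306 277  38  13 346] [[512.0, 221.0], [578.0, 189.0], [589.0, 213.0], [523.0, 244.0]] [26. 73.] z 0.10219439731028171
[190 135  10  12  74] [[630.0, -296.0], [652.0, -303.0], [666.0, -263.0], [644.0, -256.0]] [42. 23.] z 0.017020039007281596
h20 [287, 143, 18, 16, 204] [ 0.4311 -0.1298  0.0428] [[399.0, -142.0], [438.0, -162.0], [459.0, -122.0], [421.0, -102.0]] 0.043854572369021114
h20 [225, 167, 6, 6, 25] [ 0.6096 -0.1461  0.038 ] [[602.0, -149.0], [615.0, -152.0], [616.0, -144.0], [603.0, -142.0]] 0.03812929013571219
h20 [228, 172, 82, 72, 1362] [0.5683 0.0022 0.0394] [[518.0, 101.0], [588.0, -130.0], [622.0, -120.0], [552.0, 111.0]] 0.04002791170434185
h20 [242, 259, 41, 14, 153] [0.6448 0.1274 0.0378] [[603.0, 135.0], [683.0, 111.0], [686.0, 121.0], [606.0, 145.0]] 0.0
[... 438 characters left out ...]
 [239, 239, 4, 5, 7] [0.6641 0.0664 0.0586] [[661.0, 71.0], [662.0, 62.0], [667.0, 63.0], [666.0, 71.0]] 0.05846312600474829
post [274, 252, 5, 3, 6] [0.6125 0.1244 0.0589] [[607.0, 125.0], [614.0, 121.0], [617.0, 125.0], [609.0, 129.0]] 0.05897600283563462
board [[428.0, -113.0], [440.0, -118.0], [441.0, -115.0], [429.0, -109.0]] (3.490088939666748, 12.988861083984375)
side z pct [-0.00042523  0.01634274  0.01839177  0.01992056  0.04027026]Traceback (most recent call last):
  File "<stdin>", line 13, in <module>
  File "h.py", line 4, in ray
    c=c or camera_info(name); R=np.array(c["R"]);t=np.array(c["t"])
           ~~~~~~~~~~~^^^^^^
ValueError: time passes only in moves, steps and waits
```

```bash
cat > m.py <<'E'
from h import *
for n,box in [("scene",(185,135,355,295)),("side",(225,160,385,320))]:
    c=camera_info(n)
    im=cv2.imread(f"pics/{n}0.png");d=np.load(n+"0.npy");P=pts(n,d,c)
    x0,y0,x1,y1=box
    sub=np.zeros(d.shape,bool);sub[y0:y1,x0:x1]=1
    z=P[...,2];hsv=cv2.cvtColor(im,cv2.COLOR_BGR2HSV)
    for lo,hi,nm,zp in [(.030,.046,"h20",.038),(.046,.058,"head",.052),(.058,.075,"post",.063)]:
        k=sub&(z>lo)&(z<hi)&(d>0)
        nn,lab,st,ce=cv2.connectedComponentsWithStats(k.astype(np.uint8))
        for i in range(1,nn):
            if st[i,4]>15:
                ys,xs=np.where(lab==i);Q=np.array([ray(n,u,v,zp,c)[:2]*1000 for u,v in zip(xs,ys)],np.float32);r=cv2.minAreaRect(Q)
                print(n,nm,st[i,:].tolist(),np.round(r[0],1),np.round(cv2.boxPoints(r),1).tolist(),np.round(r[1],1))
    b=(sub&(z>.009)&(z<.08)&(d>0)).astype(np.uint8)
    b=cv2.morphologyEx(b,cv2.MORPH_OPEN,np.ones((3,3)))
    cn=max(cv2.findContours(b,0,2)[0],key=cv2.contourArea)
    q=cv2.approxPolyDP(cv2.convexHull(cn),6,True)[:,0]
    Q=np.array([ray(n,u,v,.018,c)[:2]*1000 for u,v in q]);print("board",q.tolist(),np.round(Q).tolist())
    Q=np.array([ray(n,u,v,.018,c)[:2]*1000 for u,v in cn[:,0]],np.float32);r=cv2.minAreaRect(Q)
    print("boardrect",np.round(r[0]),np.round(cv2.boxPoints(r)).tolist(),r[1:])
a=cv2.imread("pics/scene0.png")[140:290,190:350];b=cv2.imread("pics/side0.png")[160:310,225:385]
cv2.imwrite("pics/c1.png",cv2.resize(np.hstack([a,b]),(800,375),interpolation=2))
E
python3 m.py
```

```text
scene h20 [287, 143, 18, 16, 204] [ 428.3 -132.9] [[396.5, -146.8000030517578], [435.3999938964844, -166.89999389648438], [460.1000061035156, -119.0], [421.20001220703125, -99.0]] [53.9 43.7]
scene h20 [225, 167, 6, 6, 25] [ 609.5 -147.2] [[600.7000122070312, -152.5], [612.0999755859375, -157.1999969482422], [618.2999877929688, -142.0], [607.0, -137.3000030517578]] [16.4 12.2]
scene h20 [228, 172, 82, 72, 1362] [571.   -8.5] [[516.7000122070312, 103.4000015258789], [589.4000244140625, -131.5], [625.2999877929688, -120.4000015258789], [552.7000122070312, 114.5]] [ 37.6 245.9]
scene h20 [242, 259, 41, 14, 153] [643.4 127. ] [[600.7999877929688, 129.8000030517578], [683.7000122070312, 112.80000305175781], [686.0999755859375, 124.19999694824219], [603.2000122070312, 141.1999969482422]] [11.6 84.6]
scene head [224, 164, 6, 5, 19] [ 610.9 -146.9] [[602.7000122070312, -151.0], [613.9000244140625, -155.5], [619.0999755859375, -142.89999389648438], [607.9000244140625, -138.3000030517578]] [13.6 12.1]
scene head [237, 238, 46, 30, 889] [637.   97.4] [[588.0999755859375, 72.0999984741211], [670
[... 1599 characters left out ...]
]
side head [336, 267, 7, 4, 24] [ 604.1 -154.9] [[597.4000244140625, -156.60000610351562], [608.9000244140625, -160.0], [610.9000244140625, -153.3000030517578], [599.4000244140625, -149.8000030517578]] [ 7.1 12. ]
side post [337, 260, 7, 7, 43] [ 606.9 -150.3] [[598.7999877929688, -155.10000610351562], [609.7000122070312, -159.3000030517578], [615.0, -145.39999389648438], [604.0999755859375, -141.1999969482422]] [14.9 11.7]
board [[350, 167], [384, 309], [230, 319], [230, 173]] [[751.0, 142.0], [664.0, -246.0], [376.0, -182.0], [460.0, 208.0]]
boardrect [564. -20.] [[375.0, -187.0], [667.0, -249.0], [752.0, 147.0], [460.0, 209.0]] ((405.1084899902344, 298.62176513671875), 77.87922668457031)
```

View pics/c1.png

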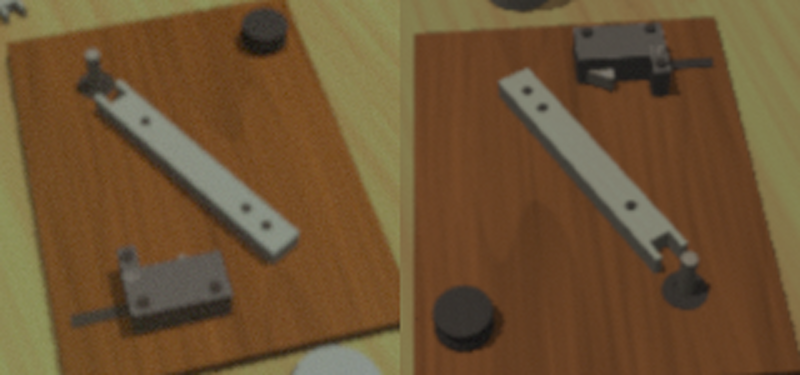

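The crop confirms that the bar on the board is the larger one. Its slotted end (crop right 665,245) faces the post (690,262), with the prongs just short of it, and the catch nose shows at (602,75). Estimates in mm: post (608,-149.5), jig yaw 77.9°, bar yaw 107.2° with its origin at (601,-114), s ≈ +13.

```bash
cat >> h.py <<'E'
from scipy.spatial.transform import Rotation as Ro
def plan(p,yaw,o=None,ref=None):
    """units to bring the TCP to p with the bar direction (tool z up to a half turn) at yaw"""
    o=o or get_obs(); R=Ro.from_rotvec(o["ee_rot"]).as_matrix(); p0=np.array(o["tool_pos"])
    s=R.T@(np.array(p)-p0)/.03
    # tool z is horizontal, along the bar
    zc=np.arctan2(R[1,2],R[0,2])
    dy=(yaw-zc+np.pi/2)%np.pi-np.pi/2   # world turn about +z
    # tool y down -> turn about tool y = -dy
    t=np.degrees(-dy*np.sign(-R[2,1]))/8
    print("tcp",np.round(p0,4),"rot cols x",np.round(R[:,0],3),"y",np.round(R[:,1],3),"z",np.round(R[:,2],3),"zyaw",np.degrees(zc))
    print("shift",np.round(s,2),"turn",np.round(t,2),"force",np.round(o["ft_force"],2),"clock",o["clock"],"w",o["width"])
E
python3 -c "
from h import *
plan([.560,.0197,.14],np.radians(107.2))"
```

```text
tcp [0.1605 0.6036 0.2306] rot cols x [ 0.257  0.966 -0.001] y [-0.    -0.001 -1.   ] z [-0.966  0.257 -0.   ] zyaw 165.10855877558038
shift [-15.38   3.04 -17.87] turn 7.24 force [ 0.65 -0.26 -0.19] clock 0.1 w 0.08497636977032488
```

carry_out(steps=[[-1.28,0,-1.49,0.6],[-2.56,0,-2.98,1.2],[-3.84,0,-4.47,1.8],[-5.1,0.1,-6.0,2.4],[-6.4,0.2,-7.4,3.0],[-7.7,0.4,-8.9,3.6],[-9,0.7,-10.4,4.2],[-10.2,1.1,-11.9,4.8],[-11.5,1.5,-13.4,5.4],[-12.8,2,-14.9,6.0],[-14.1,2.5,-16.4,6.6],[-15.38,3.0,-17.87,7.24]], hand=70)

```text
clock: 1.6
tool_pos: [0.5609, 0.0188, 0.1407]
ee_rot: [-1.558, -0.234, 0.234]
ft_force: [1.1, 0.7, -0.1]
width: 0.0701
```

carry_out(steps=[[0,0,0,0],[0,0,0,0]])

```text
clock: 1.85
tool_pos: [0.5596, 0.0206, 0.1408]
ee_rot: [-1.558, -0.234, 0.236]
ft_force: [0.1, 1.6, 0.3]
width: 0.0704
```

```bash
cat > w.py <<'E'
import sys
from h import *
k=sys.argv[1]
c=camera_info("wrist");im,d=get_image("wrist");cv2.imwrite(f"pics/w{k}.png",im);np.savez(f"w{k}.npz",d=d,**c)
P=pts("wrist",d,c);z=P[...,2]
print("cam",np.round(-np.array(c["R"]).T@np.array(c["t"]),3))
b=((z>.030)&(z<.046)&(d>0)).astype(np.uint8)
nn,lab,st,ce=cv2.connectedComponentsWithStats(b)
for i in range(1,nn):
    if st[i,4]>300:
        cn=max(cv2.findContours((lab==i).astype(np.uint8),0,2)[0],key=cv2.contourArea)[:,0]
        Q=np.array([ray("wrist",u,v,.038,c)[:2]*1000 for u,v in cn],np.float32);r=cv2.minAreaRect(Q)
        print(st[i].tolist(),np.round(cv2.boxPoints(r),1).tolist(),np.round(r[1],1))
E
python3 w.py 1; python3 -c "
from h import *
plan([.560,.0197,.14],np.radians(107.2))"
```

```text
cam [0.538 0.092 0.284]
[346, 77, 67, 95, 689] [[575.4000244140625, 114.69999694824219], [623.7999877929688, 58.400001525878906], [652.0999755859375, 82.5999984741211], [603.5999755859375, 139.0]] [37.2 74.3]
[256, 92, 44, 271, 10216] [[518.7999877929688, 101.80000305175781], [590.0, -127.69999694824219], [620.5999755859375, -118.19999694824219], [549.5, 111.30000305175781]] [ 32.1 240.3]
[59, 299, 56, 26, 734] [[395.79998779296875, -118.5999984741211], [404.29998779296875, -141.5], [451.70001220703125, -124.0], [443.20001220703125, -101.0]] [50.5 24.4]
tcp [0.5596 0.0215 0.1411] rot cols x [ 0.955  0.297 -0.001] y [-0.001  0.001 -1.   ] z [-0.297  0.955  0.001] zyaw 107.27910529818527
shift [-0.    0.04 -0.06] turn 0.01 force [-1.27  0.25  0.25] clock 1.9 w 0.07002028327650947
```

View pics/w1.png

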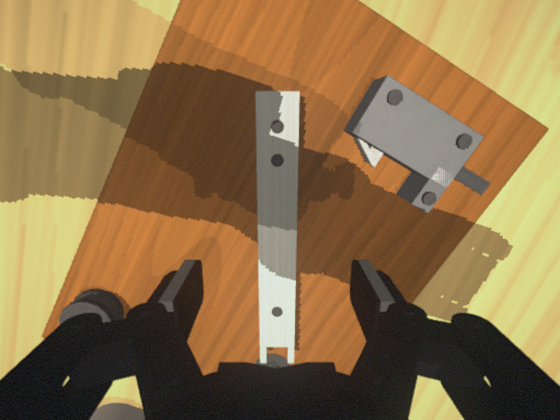

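The wrist view shows the bar from (277,92) to (277,362), slot down, with the post's foot partly hidden at (277,360). The head is at (425,130) and the catch nose at (370,150). The bar's rectangle measures 240 x 32 mm, which matches. I back off along the bar to see the post.

carry_out(steps=[[0,-0.5,1,0],[0,-1,2,0],[0,-1,3,0],[0,-1,3,0],[0,-1,3,0]])

```text
clock: 2.52
tool_pos: [0.5331, 0.1069, 0.1716]
ee_rot: [-1.558, -0.237, 0.237]
ft_force: [0.1, 0.0, -0.2]
width: 0.0698
```

```bash
python3 w.py 2; python3 - <<'E'
from h import *
f=np.load("w2.npz");c={k:f[k] for k in f.files if k!="d"};d=f["d"];P=pts("wrist",d,c);z=P[...,2]
k=(z>.055)&(z<.072)&(abs(P[...,0]-.608)<.04)&(abs(P[...,1]+.149)<.04)
ys,xs=np.where(k);print(len(xs),xs.min(),xs.max(),ys.min(),ys.max())
Q=np.array([ray("wrist",u,v,.063,c)[:2]*1000 for u,v in zip(xs,ys)],np.float32);print(cv2.minAreaRect(Q),cv2.minEnclosingCircle(Q))
im=cv2.imread("pics/w2.png")
cv2.imwrite("pics/w2c.png",cv2.resize(im[260:420,200:360],(600,600),interpolation=2))
E
```

```text
cam [0.512 0.178 0.315]
[345, 7, 53, 81, 431] [[531.2999877929688, 252.39999389648438], [584.0, 209.8000030517578], [599.0, 228.3000030517578], [546.2999877929688, 270.8999938964844]] [23.8 67.7]
[333, 189, 102, 45, 387] [[581.4000244140625, 133.1999969482422], [592.5999755859375, 94.30000305175781], [683.5, 120.69999694824219], [672.2999877929688, 159.5]] [94.6 40.4]
[259, 198, 36, 170, 5504] [[518.2000122070312, 104.30000305175781], [573.5999755859375, -74.5], [604.2999877929688, -65.0], [548.9000244140625, 113.80000305175781]] [ 32.1 187.2]
[107, 376, 31, 21, 419] [[413.70001220703125, -148.3000030517578], [425.8999938964844, -166.39999389648438], [458.3999938964844, -144.5], [446.20001220703125, -126.4000015258789]] [39.2 21.8]Traceback (most recent call last):
  File "<stdin>", line 4, in <module>
    return umr_minimum(a, axis, None, out, keepdims, initial, where)
ValueError: zero-size array to reduction operation minimum which has no identity
```

The gripper hides the post from there, so I go the other way, with the camera over the slot end.

carry_out(steps=[[0,0,-1.9,0],[0,0,-3.8,0],[0,0,-5.7,0],[0,0,-7.6,0],[0,0,-7.6,0],[0,0,-7.6,0]])

```text
clock: 3.32
tool_pos: [0.6005, -0.112, 0.171]
ee_rot: [-1.558, -0.234, 0.235]
ft_force: [-0.6, 0.2, 0.5]
width: 0.0702
```

```bash
python3 w.py 3; python3 - <<'E'
from h import *
f=np.load("w3.npz");c={k:f[k] for k in f.files if k!="d"};d=f["d"];P=pts("wrist",d,c);z=P[...,2]
im=cv2.imread("pics/w3.png");cv2.imwrite("pics/w3c.png",im)
k=(z>.055)&(z<.075)&(abs(P[...,0]-.608)<.04)&(abs(P[...,1]+.149)<.04)
ys,xs=np.where(k);print(len(xs))
if len(xs):
    print(xs.min(),xs.max(),ys.min(),ys.max())
    Q=np.array([ray("wrist",u,v,.063,c)[:2]*1000 for u,v in zip(xs,ys)],np.float32);print(cv2.minAreaRect(Q),cv2.minEnclosingCircle(Q))
print(get_obs()["tool_pos"])
E
```

```text
cam [ 0.579 -0.041  0.314]
[256, 0, 43, 214, 7859] [[539.7999877929688, 33.599998474121094], [589.9000244140625, -128.0], [620.5, -118.5], [570.4000244140625, 43.099998474121094]] [ 32.1 169.2]
[50, 137, 60, 56, 2486] [[398.29998779296875, -151.8000030517578], [446.5, -161.39999389648438], [456.1000061035156, -113.4000015258789], [407.8999938964844, -103.80000305175781]] [48.9 49.2]
[68, 295, 63, 24, 561] [[431.5, -260.1000061035156], [434.5, -283.1000061035156], [495.3999938964844, -275.20001220703125], [492.3999938964844, -252.1999969482422]] [61.5 23.3]
231
264 279 240 257
((607.7896728515625, -147.79559326171875), (12.930669784545898, 15.83801555633545), 17.195425033569336) ((607.629150390625, -147.7904510498047), 8.098516464233398)
[ 0.60055779 -0.11084699  0.1710261 ]
```

View pics/w3.png

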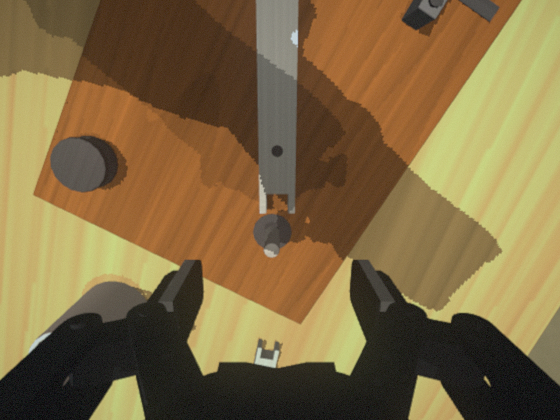

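The post's top is at (271,249) and its foot at (272,232), against a bar centre line at column 277, so the post sits about 5 mm to the bar's +y (tool -x) and 35 mm ahead along the bar. I grip at bar x = 140.

carry_out(steps=[[0,0.5,1.6,0],[0.04,1.5,3.2,0],[0.04,2.5,4.61,0],[0.04,3.6,4.61,0],[0.04,4.5,4.61,0],[0.04,4.95,4.61,0],[0.04,4.95,4.61,0]])

```text
clock: 4.25
tool_pos: [0.5606, 0.0217, 0.0224]
ee_rot: [-1.558, -0.235, 0.237]
ft_force: [-0.1, -0.5, 0.1]
width: 0.0699
```

carry_out(steps=[[0,0,0,0],[0,0,0,0],[0,0,0,0],[0,0,0,0],[0,0,0,0],[0,0,0,0]], hand=26)

```text
clock: 5.0
tool_pos: [0.5618, 0.021, 0.024]
ee_rot: [-1.558, -0.236, 0.234]
ft_force: [-2.2, -0.2, 5.6]
width: 0.0304
```

```bash
python3 w.py 4; python3 -c "
from h import *
plan([.560,.0197,.022],np.radians(107.2))"
```

```text
cam [0.54  0.092 0.167]
[397, 37, 151, 237, 5307] [[574.5999755859375, 110.69999694824219], [645.9000244140625, 40.599998474121094], [676.4000244140625, 71.5999984741211], [605.0999755859375, 141.6999969482422]] [ 43.5 100. ]
[209, 69, 135, 299, 22957] [[520.0999755859375, 108.4000015258789], [538.0, -29.100000381469727], [597.7000122070312, -21.299999237060547], [579.7000122070312, 116.19999694824219]] [ 60.2 138.6]
tcp [0.5618 0.021  0.024 ] rot cols x [0.955 0.295 0.002] y [ 0.002  0.001 -1.   ] z [-0.295  0.955  0.   ] zyaw 107.16514031006452
shift [-0.07  0.07 -0.02] turn -0.0 force [-1.64  0.23  6.86] clock 5.05 w 0.030428990330601834
```

carry_out(steps=[[0,-0.05,0,0],[-0.06,-0.05,0,0],[-0.13,-0.05,0,0],[-0.2,-0.05,0,0],[-0.2,-0.05,0,0]])

```text
clock: 5.68
tool_pos: [0.5551, 0.0191, 0.0242]
ee_rot: [-1.558, -0.235, 0.236]
ft_force: [0.1, -0.1, -3.3]
width: 0.0303
```

carry_out(steps=[[0,0,-0.1,0],[0,0,-0.2,0],[0,0,-0.3,0],[0,0,-0.3,0]])

```text
clock: 6.18
tool_pos: [0.5582, 0.0101, 0.0243]
ee_rot: [-1.558, -0.235, 0.235]
ft_force: [-0.8, 0.2, -3.2]
width: 0.0303
```

```bash
python3 - <<'E'
from h import *
plan([.560,.0197,.022],np.radians(107.2))
im,d=get_image("side");cv2.imwrite("pics/s1.png",im);im2,d=get_image("scene")
cv2.imwrite("pics/s1c.png",np.hstack([cv2.resize(im[220:300,290:370],(400,400),interpolation=2),cv2.resize(im2[140:220,190:270],(400,400),interpolation=2)]))
E
```

```text
tcp [0.5582 0.0101 0.0243] rot cols x [0.956 0.295 0.   ] y [ 0. -0. -1.] z [-0.295  0.956 -0.   ] zyaw 107.15124632369971
shift [0.15 0.08 0.29] turn -0.01 force [-0.8   0.17 -3.17] clock 6.175 w 0.03029850081430757
```

View pics/s1c.png

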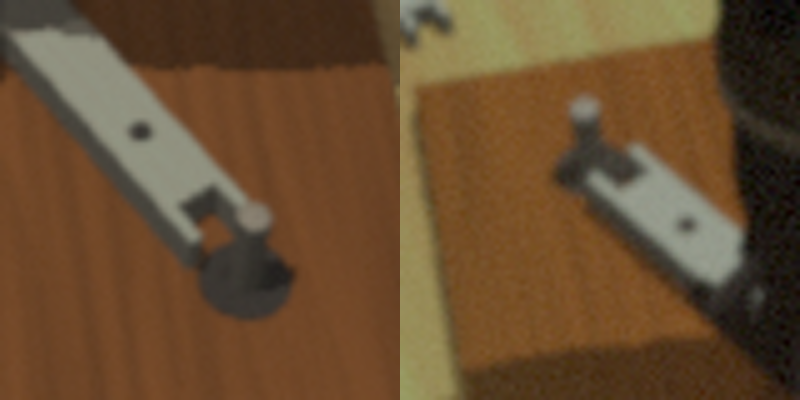

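Both views (side crop: foot at (247,280), slot mouth at (215,235); scene crop alike) show the slot lined up with the post. By the numbers 26 mm are left and the lateral error is under 1 mm, so I slide on.

carry_out(steps=[[0,0,-0.12,0],[0,0,-0.24,0],[0,0,-0.36,0],[0,0,-0.48,0],[0,0,-0.6,0],[0,0,-0.6,0]])

```text
clock: 7.02
tool_pos: [0.5635, -0.0071, 0.0243]
ee_rot: [-1.558, -0.235, 0.235]
ft_force: [0.6, 0.4, -3.3]
width: 0.0304
```

carry_out(steps=[[0,0,-0.04,0],[0,0,-0.08,0],[0,0,-0.12,0],[0,0,-0.12,0]])

```text
clock: 7.52
tool_pos: [0.5646, -0.0101, 0.0243]
ee_rot: [-1.558, -0.236, 0.235]
ft_force: [0.1, -0.2, -3.6]
width: 0.0302
```

carry_out(steps=[[0,0,-0.05,0],[0,0,-0.1,0],[0,0,-0.1,0]])

```text
clock: 7.9
tool_pos: [0.5654, -0.0131, 0.0243]
ee_rot: [-1.558, -0.235, 0.235]
ft_force: [0.1, 0.0, -3.3]
width: 0.0304
```

carry_out(steps=[[0,0,-0.03,0],[0,0,-0.03,0]])

```text
clock: 8.15
tool_pos: [0.5657, -0.0138, 0.0243]
ee_rot: [-1.558, -0.235, 0.235]
ft_force: [-0.5, 0.9, -2.7]
width: 0.0301
```

carry_out(steps=[[0,0,-0.03,0],[0,0,-0.03,0]])

```text
clock: 8.4
tool_pos: [0.5659, -0.0147, 0.0243]
ee_rot: [-1.558, -0.235, 0.235]
ft_force: [-0.1, -0.2, -3.6]
width: 0.0303
```

carry_out(steps=[[0,0,-0.03,0],[0,0,-0.03,0]])

```text
clock: 8.65
tool_pos: [0.5662, -0.0156, 0.0243]
ee_rot: [-1.558, -0.235, 0.235]
ft_force: [0.9, 0.3, -3.3]
width: 0.0303
```

carry_out(steps=[[0,0,-0.03,0],[0,0,-0.03,0]])

```text
clock: 8.9
tool_pos: [0.5663, -0.0161, 0.0243]
ee_rot: [-1.558, -0.236, 0.236]
ft_force: [-0.0, 1.2, -2.7]
width: 0.0303
```

carry_out(steps=[[0,0,-0.03,0],[0,0,-0.03,0]])

```text
clock: 9.15
tool_pos: [0.5663, -0.0162, 0.0242]
ee_rot: [-1.557, -0.236, 0.237]
ft_force: [-2.7, 5.3, -2.5]
width: 0.0307
```

Slot home: contact felt at about 6 N along the bar, where vision expected it. I ease off and start the swing about the post (radius 139 mm).

carry_out(steps=[[0,0,0.05,0],[0,0,0.05,0],[0,0,0.05,0]])

```text
clock: 9.52
tool_pos: [0.5664, -0.016, 0.0244]
ee_rot: [-1.558, -0.236, 0.235]
ft_force: [0.1, -0.1, -2.9]
width: 0.0305
```

carry_out(steps=[[0.081,0,0,0.125],[0.162,0,-0.003,0.25],[0.242,0,-0.006,0.375],[0.323,0,-0.011,0.5],[0.404,0,-0.018,0.625],[0.484,0,-0.025,0.75],[0.484,0,-0.025,0.75]])

```text
clock: 10.4
tool_pos: [0.5805, -0.0121, 0.0243]
ee_rot: [-1.565, -0.153, 0.153]
ft_force: [0.2, 0.2, -3.2]
width: 0.0304
```

```bash
python3 -c "
from h import *
plan([.6073,-.1488,.0243],np.radians(87))"
```

```text
tcp [ 0.5805 -0.0121  0.0243] rot cols x [0.981 0.194 0.   ] y [ 0. -0. -1.] z [-0.194  0.981 -0.   ] zyaw 101.18045897157623
shift [-0.01  0.   -4.64] turn 1.77 force [ 0.15  0.19 -3.16] clock 10.4 w 0.030351783546207333
```

carry_out(steps=[[0.081,0,0,0.125],[0.162,0,-0.003,0.25],[0.242,0,-0.006,0.375],[0.323,0,-0.011,0.5],[0.404,0,-0.018,0.625],[0.484,0,-0.025,0.75],[0.565,0,-0.035,0.875],[0.645,0,-0.045,1.0],[0.645,0,-0.045,1.0]])

```text
clock: 11.52
tool_pos: [0.5998, -0.0097, 0.0243]
ee_rot: [-1.57, -0.044, 0.043]
ft_force: [0.1, 0.5, -3.2]
width: 0.0305
```

```bash
python3 - <<'E'
from h import *
plan([.6073,-.1488,.0243],np.radians(87))
im,d=get_image("side");im2,d=get_image("wrist")
cv2.imwrite("pics/s2c.png",np.hstack([cv2.resize(im[160:300,250:390],(400,400),interpolation=2),cv2.resize(im2[0:280,180:460],(400,400),interpolation=2)]))
E
```

```text
tcp [ 0.5998 -0.0097  0.0243] rot cols x [0.998 0.055 0.   ] y [ 0. -0. -1.] z [-0.055  0.998 -0.   ] zyaw 93.1736825395141
shift [-0.01 -0.   -4.64] turn 0.77 force [ 0.11  0.45 -3.25] clock 11.525 w 0.030474382798689324
```

View pics/s2c.png

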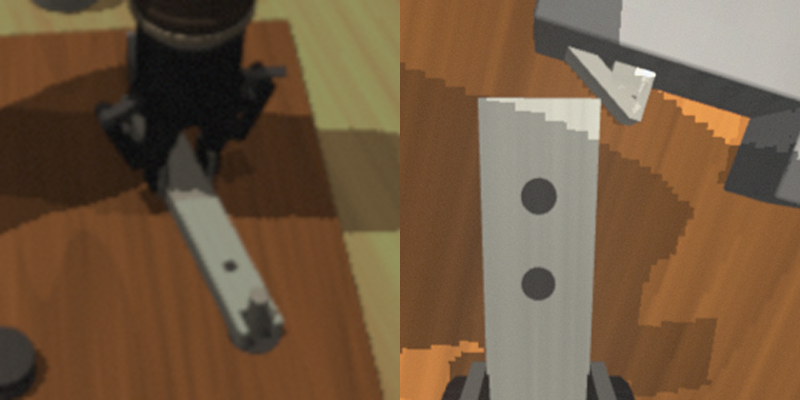

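The side crop shows the slot seated on the post at (258,330). In the wrist crop the bar's end corner is at (600,98), just short of the catch slope, and the nose is at (635,122). I go on gently.

carry_out(steps=[[0.081,0,0,0.125],[0.162,0,-0.003,0.25],[0.242,0,-0.006,0.375],[0.323,0,-0.011,0.5],[0.404,0,-0.018,0.625],[0.404,0,-0.018,0.625]])

```text
clock: 12.38
tool_pos: [0.6124, -0.0099, 0.0244]
ee_rot: [-1.571, 0.024, -0.026]
ft_force: [1.3, -2.6, -4.3]
width: 0.0305
```

carry_out(steps=[[0.04,0,0,0.062],[0.081,0,0,0.125],[0.121,0,-0.002,0.188],[0.162,0,-0.003,0.25],[0.162,0,-0.003,0.25]])

```text
clock: 13.0
tool_pos: [0.6168, -0.0099, 0.0243]
ee_rot: [-1.57, 0.052, -0.053]
ft_force: [0.0, -1.8, -3.7]
width: 0.0307
```

```bash
python3 -c "
from h import *
plan([.6073,-.1488,.0243],np.radians(81))"
```

```text
tcp [ 0.6168 -0.0099  0.0243] rot cols x [ 0.998 -0.067  0.   ] y [ 0. -0. -1.] z [ 0.067  0.998 -0.   ] zyaw 86.17322313450596
shift [-0.01  0.   -4.64] turn 0.65 force [ 0.01 -1.83 -3.65] clock 13.0 w 0.030684428087544624
```

carry_out(steps=[[0.04,0,0,0.062],[0.081,0,0,0.125],[0.081,0,0,0.125]])

```text
clock: 13.38
tool_pos: [0.6192, -0.01, 0.0243]
ee_rot: [-1.57, 0.066, -0.066]
ft_force: [-0.5, -1.8, -3.9]
width: 0.0303
```

carry_out(steps=[[0.04,0,0,0.062],[0.081,0,0,0.125],[0.081,0,0,0.125]])

```text
clock: 13.75
tool_pos: [0.6216, -0.0102, 0.0243]
ee_rot: [-1.569, 0.08, -0.08]
ft_force: [-0.5, -2.1, -3.2]
width: 0.0304
```

carry_out(steps=[[0.04,0,0,0.062],[0.081,0,0,0.125],[0.081,0,0,0.125]])

```text
clock: 14.12
tool_pos: [0.624, -0.0105, 0.0243]
ee_rot: [-1.569, 0.093, -0.094]
ft_force: [-0.3, -2.3, -3.4]
width: 0.0299
```

carry_out(steps=[[0.04,0,0,0.062],[0.04,0,0,0.062]])

```text
clock: 14.38
tool_pos: [0.6252, -0.0106, 0.0243]
ee_rot: [-1.569, 0.1, -0.1]
ft_force: [-0.0, -2.5, -4.3]
width: 0.0308
```

carry_out(steps=[[0.04,0,0,0.062],[0.04,0,0,0.062]])

```text
clock: 14.62
tool_pos: [0.6267, -0.0102, 0.0244]
ee_rot: [-1.568, 0.106, -0.107]
ft_force: [0.3, -0.2, -3.4]
width: 0.0307
```

```bash
python3 - <<'E'
from h import *
plan([.6073,-.1488,.0243],np.radians(81))
im2,d=get_image("wrist")
cv2.imwrite("pics/s3c.png",cv2.resize(im2[0:280,180:460],(500,500),interpolation=2))
E
```

```text
tcp [ 0.6267 -0.0102  0.0244] rot cols x [ 0.991 -0.136  0.001] y [ 0.001  0.001 -1.   ] z [0.136 0.991 0.001] zyaw 82.19656839394881
shift [-0.01 -0.   -4.66] turn 0.15 force [ 0.3  -0.25 -3.42] clock 14.625 w 0.030742722472628166
```

View pics/s3c.png

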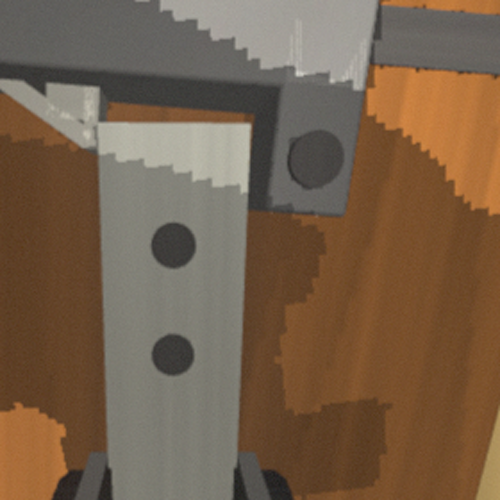

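The catch has sprung out: its nose is at (85,148), behind the bar's left edge (98). The fence (250) is about 1 mm from the bar. I nudge on to the fence.

carry_out(steps=[[0.02,0,0,0.031],[0.02,0,0,0.031]])

```text
clock: 14.92
tool_pos: [0.627, -0.0105, 0.0244]
ee_rot: [-1.568, 0.11, -0.11]
ft_force: [0.5, 0.9, -1.6]
width: 0.0302
```

carry_out(steps=[[0.02,0,0,0.031],[0.02,0,0,0.031]])

```text
clock: 15.18
tool_pos: [0.6275, -0.0109, 0.0243]
ee_rot: [-1.568, 0.114, -0.114]
ft_force: [0.4, 0.0, -2.7]
width: 0.0304
```

carry_out(steps=[[0.015,0,0,0.02],[0.015,0,0,0.02]])

```text
clock: 15.42
tool_pos: [0.6276, -0.0109, 0.0243]
ee_rot: [-1.568, 0.116, -0.116]
ft_force: [-0.1, 1.0, -2.7]
width: 0.0305
```

One more small nudge, reading the force.

carry_out(steps=[[0.015,0,0,0.025],[0.015,0,0,0.025]])

```text
clock: 15.68
tool_pos: [0.6278, -0.0109, 0.0243]
ee_rot: [-1.567, 0.119, -0.118]
ft_force: [-3.0, 0.2, 0.2]
width: 0.0307
```

carry_out(steps=[[0.015,0,0,0.025],[0.015,0,0,0.025]])

```text
clock: 15.92
tool_pos: [0.6277, -0.011, 0.0242]
ee_rot: [-1.567, 0.122, -0.119]
ft_force: [-6.2, 0.8, 2.9]
width: 0.0301
```

```bash
python3 - <<'E'
from h import *
plan([.6073,-.1488,.0243],np.radians(81))
print(get_obs()["wrist_torque"])
im2,d=get_image("wrist")
cv2.imwrite("pics/s4c.png",cv2.resize(im2[0:150,180:380],(800,600),interpolation=2))
E
```

```text
tcp [ 0.6277 -0.011   0.0242] rot cols x [ 0.988 -0.153 -0.002] y [-0.002  0.    -1.   ] z [0.153 0.988 0.   ] zyaw 81.17862676603504
shift [ 0.03 -0.   -4.64] turn 0.02 force [-6.2   0.76  2.89] clock 15.925 w 0.030131549556247084
[0.15765843 1.24560797 0.65302055]
```

View pics/s4c.png

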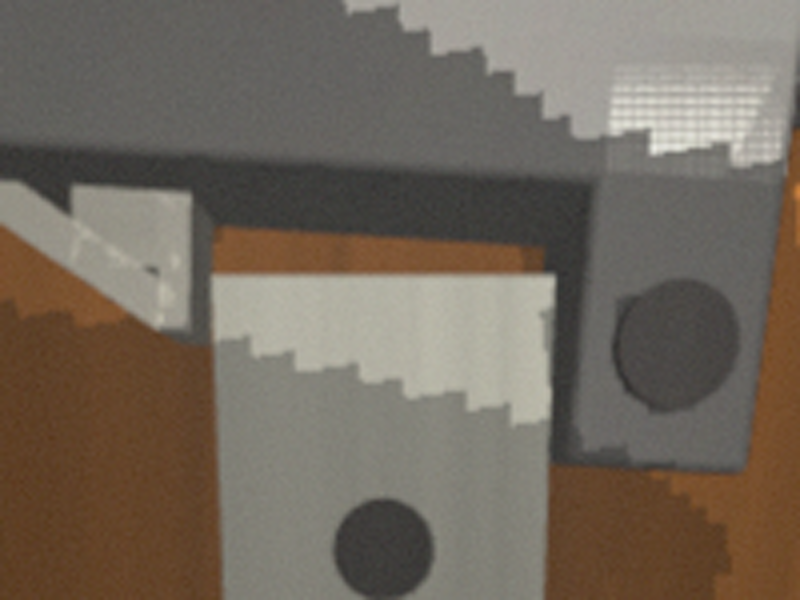

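The bar lies against the fence (550,400), the catch nose (190,330) is sprung out behind it, and the wrist feels 6 N. I take off the push, open and rise.

carry_out(steps=[[-0.02,0,0,-0.035],[-0.02,0,0,-0.035]])

```text
clock: 16.23
tool_pos: [0.6277, -0.0109, 0.0242]
ee_rot: [-1.567, 0.118, -0.117]
ft_force: [-5.3, 2.0, 0.6]
width: 0.0302
```

carry_out(steps=[[0,0,0,0],[0,0,0,0],[0,0,0,0],[0,0,0,0],[0,0,0,0],[0,0,0,0]], hand=60)

```text
clock: 16.98
tool_pos: [0.6282, -0.011, 0.0243]
ee_rot: [-1.568, 0.117, -0.118]
ft_force: [0.7, 0.2, 0.8]
width: 0.06
```

carry_out(steps=[[0,-0.3,0,0],[0,-0.8,0,0],[0,-1.5,0,0],[0,-2.3,0,0],[0,-3.3,0,0],[0,-4,-0.5,0],[0,-4,-1.5,0],[0,-4,-2.5,0],[0,-4,-2.5,0],[0,-4,-2.5,0]])

```text
clock: 18.23
tool_pos: [0.6173, -0.0847, 0.1451]
ee_rot: [-1.567, 0.117, -0.118]
ft_force: [0.0, 0.1, -0.2]
width: 0.0599
```

```bash
python3 w.py 9; python3 - <<'E'
from h import *
plan([.6073,-.1488,.0243],np.radians(81))
im,d=get_image("side");im2=cv2.imread("pics/w9.png")
cv2.imwrite("pics/s5.png",np.hstack([cv2.resize(im[160:300,250:390],(400,400),interpolation=2),cv2.resize(im2[0:400,80:480],(400,400),interpolation=2)]))
E
```

```text
cam [ 0.629 -0.011  0.289]
[252, 0, 71, 291, 11842] [[589.7999877929688, -157.1999969482422], [637.4000244140625, -164.39999389648438], [670.9000244140625, 58.5], [623.2000122070312, 65.5999984741211]] [225.4  48.2]
[44, 265, 58, 50, 2211] [[397.79998779296875, -153.60000610351562], [448.1000061035156, -161.10000610351562], [455.3999938964844, -112.19999694824219], [405.1000061035156, -104.69999694824219]] [49.4 50.8]
tcp [ 0.6173 -0.084   0.1448] rot cols x [ 0.989 -0.148  0.   ] y [ 0.001  0.001 -1.   ] z [0.148 0.989 0.001] zyaw 81.48696670233744
shift [-0.01  4.01 -2.19] turn 0.06 force [-0.18 -0.45 -0.02] clock 18.275 w 0.059790741998534784
```

View pics/s5.png

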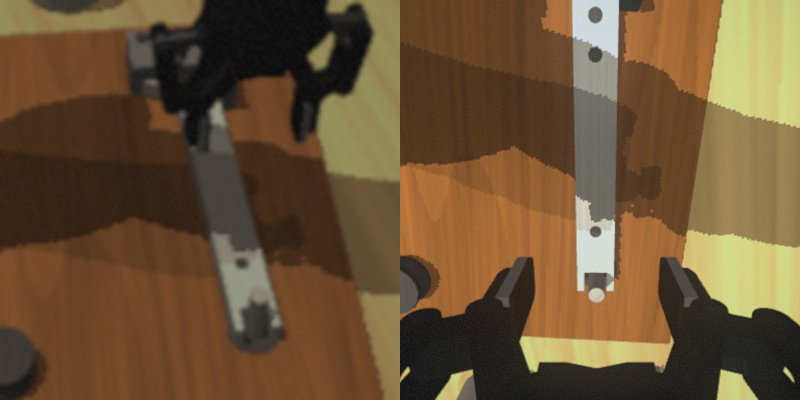

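The arm is clear, and the post stands at the slot's bottom (wrist crop 597,290). I take one last look at the catch end.

carry_out(steps=[[0,0,1.2,0],[0,0,2.4,0],[0,0,3,0],[0,0,3,0],[0,0,3,0]])

```text
clock: 18.95
tool_pos: [0.6302, 0.002, 0.1445]
ee_rot: [-1.569, 0.119, -0.119]
ft_force: [0.0, -0.3, 0.3]
width: 0.0601
```

```bash
python3 w.py 10; python3 - <<'E'
from h import *
im2=cv2.imread("pics/w10.png");cv2.imwrite("pics/s6.png",cv2.resize(im2[60:260,180:400],(660,600),interpolation=2))
E
```

```text
cam [0.642 0.076 0.288]
[221, 98, 44, 19, 335] [[600.2999877929688, 81.5], [631.5999755859375, 74.80000305175781], [634.0999755859375, 86.69999694824219], [602.9000244140625, 93.4000015258789]] [12.2 32. ]
[255, 103, 45, 264, 9620] [[589.0, -152.39999389648438], [622.0, -157.60000610351562], [659.7000122070312, 80.69999694824219], [626.7000122070312, 85.9000015258789]] [241.2  33.4]
```

View pics/s6.png

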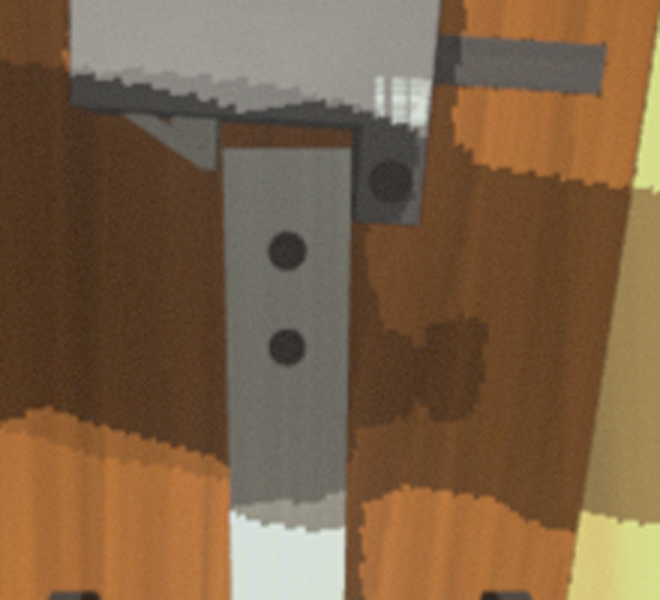

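The catch nose (215,165) stands out behind the bar's corner (223,150), and the bar is on the fence (355,200). The rectangle hints that the slot may be a few mm short of home, so I check the post against the prong ends within one image.

```bash
python3 - <<'E'
from h import *
u=np.array([.152,.988])
for n in ["w3","w9","w10"]:
    f=np.load(n+".npz");c={k:f[k] for k in f.files if k!="d"};d=f["d"];P=pts("wrist",d,c);z=P[...,2]
    near=(abs(P[...,0]-.608)<.04)&(abs(P[...,1]+.149)<.04)
    ys,xs=np.where(near&(z>.057)&(z<.075))
    if len(xs):
        Q=np.array([ray("wrist",a,b,.063,c)[:2]*1000 for a,b in zip(xs,ys)],np.float32)
        r=cv2.minAreaRect(Q);print(n,"post top",len(xs),r[0],r[1],"along min/max",(Q@u).min(),(Q@u).max())
    ys,xs=np.where(near&(z>.032)&(z<.043))
    Q=np.array([ray("wrist",a,b,.038,c)[:2]*1000 for a,b in zip(xs,ys)])
    # extent along each prong
    s=Q@np.array([.988,-.152]); a=Q@u
    for lo in np.arange(s.min(),s.max(),4): 
        k=(s>=lo)&(s<lo+4)
        if k.sum()>2: print("  side %.0f along %.1f"%(lo,a[k].min()))
im=cv2.imread("pics/w9.png");cv2.imwrite("pics/s7.png",cv2.resize(im[240:320,230:330],(750,600),interpolation=2))
E
```

```text
w3 post top 222 (607.7894287109375, -147.79566955566406) (12.930749893188477, 15.837807655334473) along min/max -61.334195251464834 -45.93685339355468
  side 595 along -28.0
  side 599 along -36.6
  side 603 along -36.2
  side 607 along -34.6
  side 615 along -56.7
  side 619 along -51.5
  side 623 along -50.0
  side 627 along -51.9
w9 post top 260 (608.4427490234375, -147.68788146972656) (16.455659866333008, 13.730149269104004) along min/max -61.662129638671864 -45.20265020751955
  side 607 along -65.7
  side 611 along -65.7
  side 615 along -55.6
  side 619 along -52.7
  side 623 along -50.7
  side 627 along -55.6
  side 631 along -65.6
  side 635 along -65.6
  side 607 along -60.0
  side 611 along -60.0
  side 615 along -57.6
  side 619 along -54.1
  side 623 along -52.9
  side 627 along -58.7
  side 631 along -59.9
  side 635 along -59.9
  side 639 along -27.7
```

View pics/s7.png

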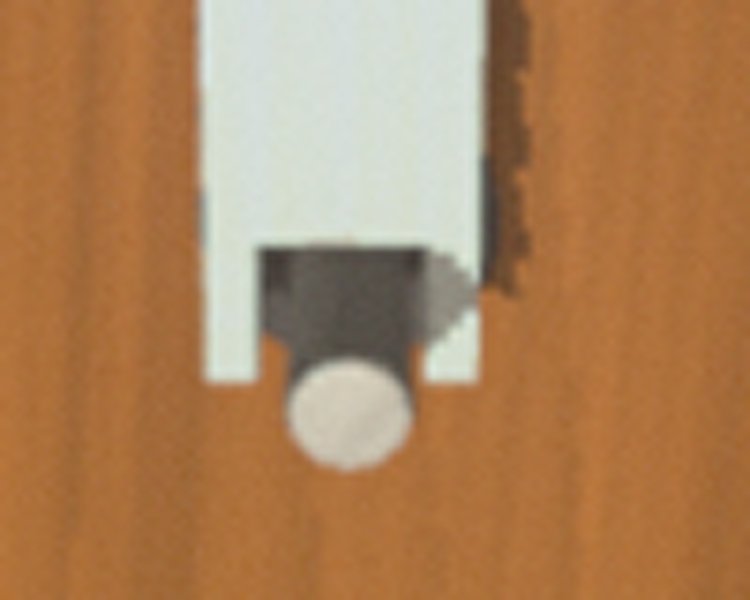

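In that one image the prong ends are at -65.6 mm along the jig line and the post's far rim at -61.7 mm. That puts the post axis at -54.7 and the bar origin at -54.6, so the slot is home to about 0.5 mm. I hand in.

```bash
python3 -c "
from station import *
print(sign_off(), get_obs()['clock'])"
```

```text
the job is handed in; nothing more can be done
the job is handed in; nothing more can be done
```

The bar is loaded in the jig and the job is handed in at about 19 s on the robot's clock. `sign_off()` reports no verdict, so the result below rests on my own checks.

- **Moves:** I gripped the bar about 140 mm from the slot and slid it onto the post while it lay about 29° out of line. I eased off slightly after contact, swung it about the post past the catch to the fence, then let go and rose clear.
- **Forces:** The wrist read about 6 N when the slot met the post, about 2.5 N at the catch and about 6 N at the fence. These are wrist readings at the end of each move; the contact force itself was not measured.
- **Last checks:** The final pictures show the catch nose out behind the bar, the bar on the fence, the post at the slot bottom and the gripper touching nothing.
- **A disagreement:** The bar's outline in the last picture, set against the post position measured earlier, suggested the slot was about 4 mm short of home. Comparing post and prong ends within one image gave about 0.1 mm, good to about 0.5 mm. That agrees with the contact I felt, so I trusted it.
- **Not checked:** I did not re-measure the tin, mug and pulley at the end. The arm's path stayed clear of them.

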